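# Screw the orange cap home on the shoe-cream jar

### The job

The orange winged cap on the shoe-cream jar was left loose. Twist it clockwise, seen from above, until it is fully home against its stop with its wing in line with the two white marks on the jar's foot, then let go. Do not unscrew the blue cap on the jar next to it, and do not shift the blue closed ceramic jar.

Things in the scene. Friction and masses are not known exactly. Their poses are not given: they have to be found in the camera images.
- orange_cap (a joint): Turn of the orange cap in rad: 0 is fully home (hard stop), positive is unscrewed, anticlockwise from above, up to 1.4. Starts 0.8 to 1.25 loose: one grasp's turn. Captive: turns in place about the jar's upright axis without rising, 0.06 N m friction, stays where left. White jar, 64 mm across, in a 110 x 110 x 12 mm black foot with two white marks, screwed to the ledge; it cannot move.
- orange_cap_grip (a point): Grip point on the cap's turning axis, mid-wing, 101 mm above the ledge; turns with the cap: x along the wing, z up. The cap is a disc 66 mm across, its flat top 88 mm above the ledge; on it stands a straight upright wing 58 mm long (x), 14 mm thick (y), its top 112 mm above the ledge. Pinch the wing across its thickness from above. Cap home: x lies along the white marks.
- blue_cap (a joint): Turn in rad of the blue cap on the neighbouring jar, a twin of the orange one with the same sizes. It starts fully home (0) and positive is unscrewed; leave it so.
- ceramic_jar: Closed blue ceramic jar with a white knobbed lid, 92 mm across and 108 mm high, standing loose on the ledge beyond the two capped jars; leave it where it stands. Origin at the centre of its underside, z up.
Not all that is in view belongs to the job. What is shaped like the part that bears orange_cap but pink or yellow is not meant.

How it is judged (in metres and radians):
At the end, for the whole second after the job is handed in: The orange cap is at rest within 0.175 rad (10 degrees) of fully home, the blue cap is still within 0.175 rad of fully home, and the ceramic jar stands upright within 20 mm of where it started (value of joint each of orange_cap, blue_cap below 0.175 rad and velocity of joint orange_cap between -0.05 and 0.05 rad/s and distance of ceramic_jar from where it was at the start of the episode below 0.02 m and angle between ceramic_jar's own z axis and vertical below 0.175 rad); the robot touches nothing.
It fails at once if the blue cap is unscrewed by more than 0.25 rad (value of joint blue_cap above 0.25 rad).
It fails at once if the ceramic jar is shifted by more than 30 mm (distance of ceramic_jar from where it was at the start of the episode above 0.03 m).
It also fails if it takes over 29 s, if anything falls off the work surface, if the arm or the gripper's body presses on something with over 40 N, if the wrist force passes 120 N, or if a joint passes its speed limit or range.

### The arm

A 6-joint arm with a two-finger parallel gripper is mounted at the origin on the work surface. World frame = base frame: x ahead of the robot, y to its left, z up, the work surface at z = 0. Lengths are in mm, angles in rad, forces in N, time in s.
With the tool pointing down it reaches from about 300 to 775 mm from the base axis. Payload 14.6 kg.
Tool frame: the origin (TCP) lies midway between the tips of the shut fingers; the grasp point (between the pads) lies 19 mm behind it; z points along the fingers, y is the line along which they close (so a half turn about z gives the same grasp; the last joint's range is limited). The gripper opens to 94 mm and grips with 3 to 60 N. Pads are 16 mm wide; open, the fingers measure 119 mm over their backs; the gripper's body (75 mm by 177 mm) begins 78 mm behind the grasp point.
Start: joints at [1.126, 0.3, 1.521, -0, 1.321, -0.067], TCP at [202.879, 511.204, 205.446] pointing down, gripper open.
Joint ranges: [-3.03, 3.03], [-0.79, 2.21], [0.23, 2.52], [-1.04, 4.18], [0, 3.07], [-2.55, 2.55]. Speed limits (rad/s): [2.22, 2.22, 2.57, 3.14, 3.14, 3.14].

### API

Orientations are given as [roll, pitch, yaw] about the fixed x, y, z axes, in that order (R = Rz(yaw) Ry(pitch) Rx(roll)).
In Python, from cell import manip gives the robot as it stands.
- The arm moves only by the shell command python3 -m creep 'ROWS' [OPENING] [FORCE]. ROWS is text: rows parted by semicolons, each of 6 numbers parted by spaces: the shift along the tool's x, y, z normalised to -1 to 1, where 1 is 4 cm, then the turn, a rotation vector about the tool's x, y, z normalised to -1 to 1, where 1 is pi rad. In form: dx dy dz ax ay az; .... A call has 1 to 20 rows; each row shifts and turns the commanded pose from where the row before left it, along the tool's axes as they then stand; what a row does not reach is not made up. A row lasts 1/8 s, in which the tool goes at most 62.5 mm and 10.7 degrees, less where a joint would pass 70% of its speed; a pose out of reach is approached as far as the arm can. A call with a number of a shift or a turn outside -1 to 1 is refused whole. A call with a gripper value outside its range is refused whole. OPENING is the closure, from 0 (fully open) to 1 (shut), set as the call begins (- or left out, the last holds). The fingers move at their own pace and stop on an object; FORCE is the grip in N (left out, the last holds). Time passes only in rows, so rows that do not move let the fingers close. It gives the time, the measured TCP pose, the force, the opening and the grip force at its end, in the units of the state.
- manip.read_state(): the state, without advancing time (a new reading comes with each control period).
- manip.camera(name): name is "side" or "top" or "wrist"; returns a dict with "color" (480x640x3 uint8, red, green, blue), "range_z" (480x640 float32, mm along the optical axis (not along the pixel's ray), 0 where there is no reading), "camera_matrix" (3x3 intrinsics, pixels), "k1" (the pictures are not rectified: a ray, as slopes to the right and down, at radius r is drawn at 1 + k1 r^2 times it, then the intrinsics apply), "T" (4x4, takes a point from camera to world coordinates). Camera axes: x right, y down, z forward; pixel columns grow to the right and rows downward; lengths in mm; the calibration is good to about 2 mm. A picture is of the moment at which its call begins.
- manip.sign_off(): hands the job in; it is judged then, once.
The state is a dict: "clock": time; "joints": joint angles; "qd": joint speeds; "effort": joint torques, N m; "eef_pos": TCP position; "eef_rot": TCP orientation; "wrist_force": force on the tool from outside, world axes, zero at the start; "moment": the same for the moment, N m; "finger_gap": finger opening in mm; "finger_force": force on a finger pad.
Only numpy, scipy, OpenCV 4.12 (cv2) and the standard library are available. Lean on these libraries where they do the work, as an engineer would, in place of code of your own. Each camera call takes 0.05 s, during which the arm holds its last target. There are 200 camera calls.

## Working session

There is one attempt and no reset: what is moved stays moved. The work goes in short steps, Python scripts to look and compute and a shell command to move; the robot and the scene stay as the last step left them, time stands still between calls to the robot, and variables do not carry over. Pictures are saved under pics/ and viewed, at most 10 in all, crops included, and the job is handed in when it is done.

```bash
mkdir -p pics
python3 - <<'E'
from cell import manip
import cv2,numpy as np
s=manip.read_state();print({k:np.round(v,3).tolist() for k,v in s.items()})
ims=[]
for n in ["top","side"]:
    c=manip.camera(n);np.savez(f"{n}.npz",**c);ims.append(cv2.cvtColor(c["color"],cv2.COLOR_RGB2BGR))
    print(n,c["k1"],np.round(c["T"],2).tolist(),c["camera_matrix"].tolist())
    cv2.imwrite(f"pics/{n}.png",ims[-1])
E
```

```text
{'clock': 0.0, 'joints': [1.126, 0.3, 1.522, 0.0, 1.321, -0.067], 'qd': [0.001, -0.0, 0.001, -0.0, 0.001, -0.001], 'effort': [0.001, -53.181, -35.274, 0.071, 0.024, -0.0], 'eef_pos': [202.766, 510.971, 204.892], 'eef_rot': [-3.14, -0.0, 2.764], 'wrist_force': [-0.039, -0.234, -0.191], 'moment': [-0.033, -0.008, 0.018], 'finger_force': 0.0, 'finger_gap': 94.019}
top -0.11233679090929685 [[-0.01, -0.99, 0.17, 370.06], [-1.0, 0.01, 0.01, -40.75], [-0.01, -0.17, -0.99, 1079.93], [0.0, 0.0, 0.0, 1.0]] [[556.2429006208066, 0.0, 331.467471130847], [0.0, 556.2429006208066, 236.18340141281882], [0.0, 0.0, 1.0]]
side -0.09657122798925062 [[-0.87, -0.38, 0.3, 334.1], [-0.49, 0.67, -0.56, 375.93], [0.01, -0.64, -0.77, 649.51], [0.0, 0.0, 0.0, 1.0]] [[444.82858635235567, 0.0, 313.45970401891026], [0.0, 444.82858635235567, 235.15777462514274], [0.0, 0.0, 1.0]]
```

View pics/top.png

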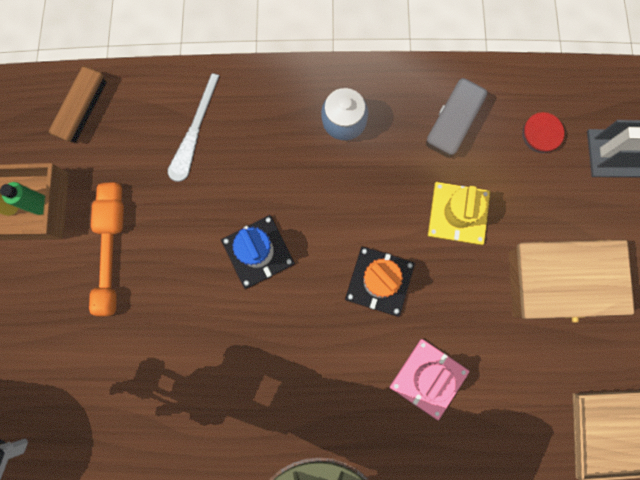

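View pics/side.png

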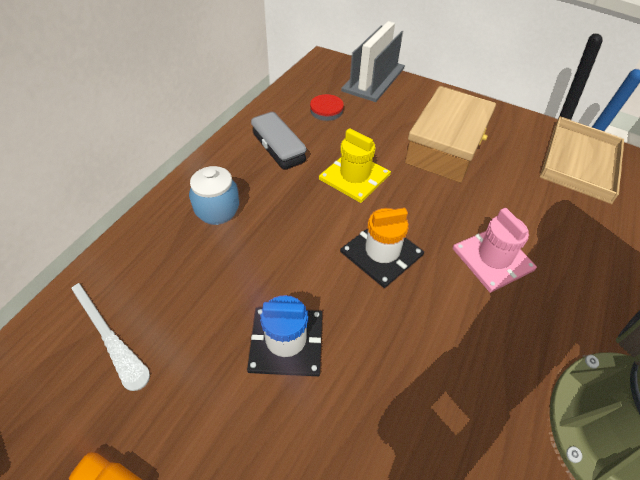

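The top view shows the orange cap at about (383,278) on its black foot, with white marks near (378,252) and (374,303). The blue cap is at (253,247) and the ceramic jar at (345,113). Next I'll measure the wing and the marks.

```bash
cat > h.py <<'E'
import numpy as np,cv2
def rays(c,uv):
    K,k=c["camera_matrix"],float(c["k1"])
    n=cv2.undistortPoints(np.float64(uv).reshape(-1,1,2),K,np.array([k,0,0,0.]))[:,0]
    return np.c_[n,np.ones(len(n))]
def plane(c,uv,z):
    T=c["T"];d=rays(c,uv)@T[:3,:3].T
    return T[:3,3]+d*((z-T[2,3])/d[:,2])[:,None]
def cloud(c,m):
    v,u=np.nonzero(m);r=rays(c,np.c_[u,v]);Z=c["range_z"][v,u]
    return ((r*Z[:,None])@c["T"][:3,:3].T+c["T"][:3,3])[Z>0],np.c_[u,v][Z>0]
def line(p):
    m=p.mean(0);w=np.linalg.svd(p-m)[2][0];return m,np.degrees(np.arctan2(w[1],w[0]))%180
E
python3 - <<'E'
from h import *
for n,box in [("top",(340,235,425,325)),("side",(335,195,430,290))]:
    c=dict(np.load(n+".npz"));hsv=cv2.cvtColor(c["color"],cv2.COLOR_RGB2HSV);h,s,v=cv2.split(hsv)
    B=np.zeros(h.shape,bool);B[box[1]:box[3],box[0]:box[2]]=1
    P,_=cloud(c,B&(h>5)&(h<20)&(s>180)&(v>120))
    print(n,len(P),"z pct",np.percentile(P[:,2],[5,25,50,75,95,99]).round(1))
    zt=np.percentile(P[:,2],99)
    w=P[P[:,2]>zt-6];
    r=cv2.minAreaRect(w[:,:2].astype(np.float32));print("wing top",len(w),line(w[:,:2]),r)
    d=P[(P[:,2]>80)&(P[:,2]<93)];print("disc",len(d),(cv2.minEnclosingCircle(d[:,:2].astype(np.float32))))
    W=(B&(s<60)&(v>150)).astype(np.uint8);k,lab,st,ce=cv2.connectedComponentsWithStats(W)
    for i in range(1,k):
        if st[i,4]>4: print(" white",ce[i].round(1),st[i,2:].tolist(),plane(c,ce[i],12)[0].round(1))
    # table height
    P,_=cloud(c,B);print("table z",np.percentile(P[:,2],[2,10]).round(1))
c=dict(np.load("top.npz"));h,s,v=cv2.split(cv2.cvtColor(c["color"],cv2.COLOR_RGB2HSV));B=np.zeros(h.shape,bool);B[215:290,215:300]=1
P,_=cloud(c,B&(h>100)&(h<125)&(s>150));w=P[P[:,2]>106];print("blue",w.mean(0),line(w[:,:2]))
cv2.imwrite("pics/crop.png",cv2.resize(cv2.cvtColor(c["color"][235:325,340:425],cv2.COLOR_RGB2BGR),None,fx=6,fy=6))
E
```

```text
top 837 z pct [ 84.1  86.3  88.1 106.5 112.3 114.1]
wing top 196 (array([ 461.35407383, -119.36372936]), np.float64(42.333753963687855)) ((461.1352233886719, -119.21036529541016), (58.03094482421875, 13.748730659484863), 42.678287506103516)
disc 586 ((462.22021484375, -119.5224380493164), 33.87843322753906)
 white [363.9 250.7] [4, 5, 14] [520.6 -89.2  12. ]
 white [387.  256.7] [6, 6, 29] [ 508.6 -133.9   12. ]
 white [349.9 296.3] [5, 5, 16] [432.6 -61.2  12. ]
 white [373.  303.1] [7, 11, 50] [ 419.4 -105.3   12. ]
 white [396.1 310.7] [5, 5, 16] [ 404.6 -149.2   12. ]
table z [-4.4 -2.7]
side 1216 z pct [ 73.4  86.7  88.8 103.1 112.7 113.4]
wing top 245 (array([ 459.51686558, -117.80636789]), np.float64(42.26731936140258)) ((459.4233703613281, -119.18850708007812), (58.76074981689453, 15.533604621887207), 42.48955535888672)
disc 626 ((459.4626159667969, -118.6791763305664), 34.819156646728516)
 white [381.3 249.4] [43, 32, 665] [ 462.  -119.6   12. ]
 white [346.5 247.7] [4, 4, 14] [518.9 -91.5  12. ]
 white [417.9 250.4] [5, 4, 17] [ 402.7 -150.8   12. ]
 white [401.3 263.9] [10, 9, 49] [ 417.8 -107.4   12. ]
 white [384.5 278.9] [4, 5, 15] [431.  -63.1  12. ]
table z [-1.7 -0.7]
blue [520.02439644 118.32961957 110.94937938] (array([520.02439644, 118.32961957]), np.float64(26.77778526952153))
```

View pics/crop.png

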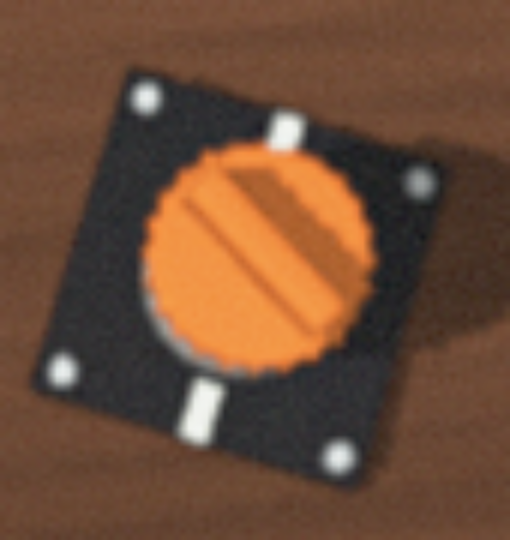

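The crop shows the wing running at world yaw +42.5° and the marks at −17.7°. The cap is about 1.05 rad loose, centred near (461, −119.5). First I'll travel above it, then turn the tool.

```bash
python3 -m creep '-.843 -.8775 0 0 0 0;-.843 -.8775 0 0 0 0;-.843 -.8775 0 0 0 0;-.843 -.8775 0 0 0 0;-.843 -.8775 0 0 0 0;-.843 -.8775 0 0 0 0;-.843 -.8775 0 0 0 0;-.843 -.8775 0 0 0 0;-.843 -.8775 0 0 0 0;-.843 -.8775 0 0 0 0;-.843 -.8775 0 0 0 0;-.843 -.8775 0 0 0 0;-.843 -.8775 0 0 0 0;-.843 -.8775 0 0 0 0;0 0 0 0 0 0'; python3 -m creep '0 0 0 0 0 .0585;0 0 0 0 0 .0585;0 0 0 0 0 .0585;0 0 0 0 0 .0585;0 0 0 0 0 .0585;0 0 0 0 0 .0585;0 0 0 0 0 .0585;0 0 0 0 0 .0585;0 0 0 0 0 .0585;0 0 0 0 0 .0585;0 0 0 0 0 .0585;0 0 0 0 0 0;0 0 0 0 0 0'
python3 - <<'E'
from cell import manip
from h import *
s=manip.read_state();print(s["clock"],s["joints"],s["eef_pos"],s["eef_rot"])
c=manip.camera("wrist");cv2.imwrite("pics/wrist1.png",cv2.cvtColor(c["color"],cv2.COLOR_RGB2BGR))
h,sa,v=cv2.split(cv2.cvtColor(c["color"],cv2.COLOR_RGB2HSV))
P,_=cloud(c,(h>5)&(h<20)&(sa>180)&(v>100));w=P[(P[:,2]>106)&(P[:,2]<118)]
if len(w): print(len(w),line(w[:,:2]),cv2.minAreaRect(w[:,:2].astype(np.float32)))
E
```

```text
clock: 1.98
eef_pos: [460.6, -121.9, 204.7]
eef_rot: [-3.141, -0.001, 2.761]
wrist_force: [0.4, 0.1, 0.3]
finger_gap: 94.3
finger_force: 0.0
clock: 3.6
eef_pos: [460.3, -119.2, 205.4]
eef_rot: [-3.141, 0.0, 0.747]
wrist_force: [0.2, 0.3, 0.1]
finger_gap: 93.8
finger_force: 0.0
3.6 [-3.30590092e-01  1.33209949e-01  1.72382296e+00  2.73828290e-05
  1.28472165e+00  4.93363249e-01] [ 460.25549251 -119.24963965  205.42205114] [-3.14143761e+00  5.35420348e-05  7.46835261e-01]
316 (array([ 465.36608778, -122.83522985]), np.float64(42.01554035750175)) ((461.75030517578125, -120.65204620361328), (57.7121467590332, 13.341421127319336), 41.885704040527344)
```

View pics/wrist1.png

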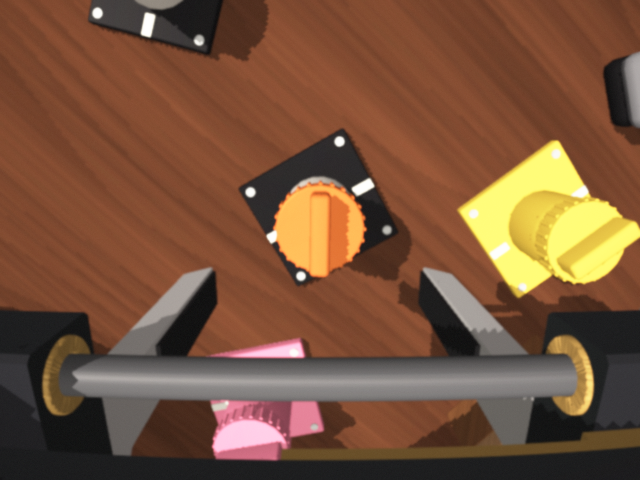

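The wrist view shows the wing at (319,235), upright and centred between the fingers at (215…422). I'll descend to TCP z ≈ 92 and pinch.

```bash
python3 -m creep '0 0 .7 0 0 0;0 0 .7 0 0 0;0 0 .7 0 0 0;0 0 .5 0 0 0;0 0 .23 0 0 0;0 0 0 0 0 0;0 0 0 0 0 0'; python3 -m creep '0 0 0 0 0 0;0 0 0 0 0 0;0 0 0 0 0 0;0 0 0 0 0 0;0 0 0 0 0 0;0 0 0 0 0 0;0 0 0 0 0 0;0 0 0 0 0 0' 1 30
```

```text
clock: 4.53
eef_pos: [460.8, -119.8, 93.0]
eef_rot: [3.141, -0.001, 0.743]
wrist_force: [-0.6, 0.3, 0.2]
finger_gap: 93.9
finger_force: 0.0
clock: 5.52
eef_pos: [460.4, -119.7, 92.2]
eef_rot: [-3.142, 0.0, 0.742]
wrist_force: [0.8, 0.3, 0.0]
finger_gap: 17.3
finger_force: 0.0
```

```bash
python3 -m creep '0 0 0 0 0 0;0 0 0 0 0 0;0 0 0 0 0 0'; python3 -m creep '0 0 0 0 0 .04;0 0 0 0 0 .04;0 0 0 0 0 .04;0 0 0 0 0 .04;0 0 0 0 0 .04;0 0 0 0 0 .04;0 0 0 0 0 .04;0 0 0 0 0 .03;0 0 0 0 0 0;0 0 0 0 0 0'; python3 -c "
from cell import manip
print(manip.read_state()['moment'])"
```

```text
clock: 5.9
eef_pos: [460.9, -120.3, 92.3]
eef_rot: [3.14, -0.0, 0.742]
wrist_force: [5.2, -5.2, -3.2]
finger_gap: 13.9
finger_force: 30.0
clock: 7.15
eef_pos: [460.8, -119.7, 92.3]
eef_rot: [-3.141, -0.001, -0.23]
wrist_force: [5.4, -0.2, -3.4]
finger_gap: 13.7
finger_force: 30.0
[ 0.10767048 -0.95964155 -0.05398801]
```

```bash
for i in 1; do python3 -m creep '0 0 0 0 0 .01;0 0 0 0 0 .01;0 0 0 0 0 0;0 0 0 0 0 0'; python3 -c "
from cell import manip
print(manip.read_state()['moment'])"; python3 -m creep '0 0 0 0 0 .01;0 0 0 0 0 0;0 0 0 0 0 0';python3 -c "
from cell import manip
print(manip.read_state()['moment'])"; done
```

```text
clock: 7.65
eef_pos: [460.8, -119.7, 92.3]
eef_rot: [-3.141, -0.001, -0.292]
wrist_force: [5.5, -0.1, -3.4]
finger_gap: 13.8
finger_force: 30.0
[ 0.18899567 -0.97620451 -0.02806241]
clock: 8.02
eef_pos: [460.8, -119.7, 92.3]
eef_rot: [-3.141, -0.001, -0.323]
wrist_force: [6.0, -0.3, -2.3]
finger_gap: 14.0
finger_force: 30.0
[ 0.21643215 -0.99983074  0.25932112]
```

The moment about z jumped to 0.26 N m, so the cap is against its stop. I'll release, rise and check.

```bash
python3 -m creep '0 0 0 0 0 0;0 0 0 0 0 0;0 0 0 0 0 0;0 0 0 0 0 0;0 0 0 0 0 0;0 0 0 0 0 0' 0; python3 -m creep '0 0 -.5 0 0 0;0 0 -.7 0 0 0;0 0 -.7 0 0 0;0 0 -.7 0 0 0;0 0 -.5 0 0 0;0 0 0 0 0 0;0 0 0 0 0 0;0 0 0 0 0 0'
python3 - <<'E'
from cell import manip
from h import *
c=manip.camera("wrist");cv2.imwrite("pics/wrist2.png",cv2.cvtColor(c["color"],cv2.COLOR_RGB2BGR))
h,sa,v=cv2.split(cv2.cvtColor(c["color"],cv2.COLOR_RGB2HSV))
P,_=cloud(c,(h>5)&(h<20)&(sa>180)&(v>100));w=P[(P[:,2]>106)&(P[:,2]<118)&(np.hypot(P[:,0]-461,P[:,1]+119.5)<40)]
print(len(w),cv2.minAreaRect(w[:,:2].astype(np.float32)),line(w[:,:2]))
E
```

```text
clock: 8.78
eef_pos: [460.4, -119.7, 92.2]
eef_rot: [3.142, 0.0, -0.326]
wrist_force: [0.5, -0.7, 0.5]
finger_gap: 70.0
finger_force: 0.0
clock: 9.78
eef_pos: [460.1, -119.6, 215.3]
eef_rot: [-3.142, 0.002, -0.326]
wrist_force: [0.4, -0.5, 0.1]
finger_gap: 93.9
finger_force: 0.0
175 ((461.28240966796875, -126.42635345458984), (12.090996742248535, 56.72673416137695), 84.53551483154297) (array([ 464.59085252, -126.87176075]), np.float64(167.27922310341313))
```

View pics/wrist2.png

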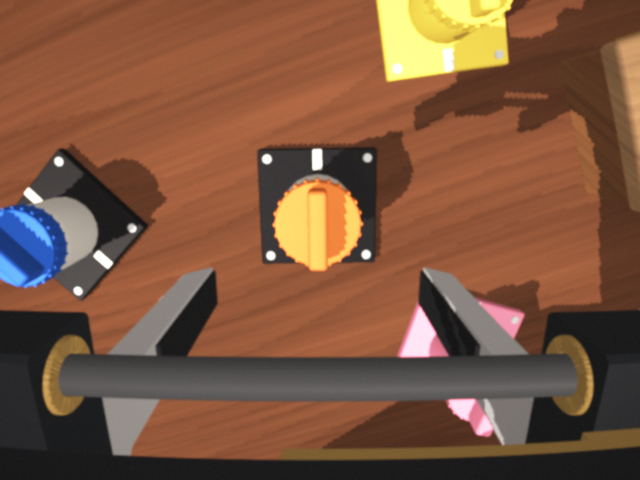

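The wing at (317,228) stands upright in line with the white mark at (317,158). The fingers are clear and the blue cap still lines up with its marks, so I'm handing in.

```bash
python3 -c "
from cell import manip
print(manip.sign_off())"
```

```text
the job is handed in; nothing more can be done
None
```

The orange cap is twisted home against its stop, in line with the white marks, and released; I never touched the blue cap or ceramic jar, and handed in at about 10 s (no verdict was returned).

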